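# Hang the dial gauge back on its sprung hook

### The job

Hang the dial gauge on the hook stand with its dial facing outward, the way the hook points: pass its eye over the hook's upturned tip, press it back gently against the sprung backing plate until it is clear behind the tip, and bring it down until its eye sits fully home on the bar. Push on the stand only lightly, never hard (keep well under 25 N), leave the gauge hanging straight and still by itself, and leave the sockets, hand tools, impact driver and jar on the bench where they are.

Things in the scene. Friction and masses are not known exactly. Their poses are not given: they have to be found in the camera images.
- gauge: Dial gauge, 0.18 to 0.33 kg, standing on its foot. Origin: centre of the foot's underside; z up, x out of the dial (its marked face), y its width. Foot 44 (x) by 56 (y) by 14 mm high; above it an upright slab 12 mm thick (x -6 to 6), 52 mm wide (y), top at z 128 mm. Good grasp: across the 52 mm width, fingers pointing down, pads 100 to 115 mm above the underside.
- gauge_eye (a point): Centre of the gauge's eye, a rectangular window right through the slab along x, 101 mm above the underside, mid-thickness: 26 mm wide (y), 30 mm high (z 86 to 116 mm from the underside), 13 mm of slab on either side, a 12 mm bar above. Axes as the gauge's.
- gauge_dial (a point): Centre of the dial's marked white face, 22 mm along x and 47 mm above the gauge's origin. The round dial is 54 mm across and stands 16 mm proud of the slab's +x side; the slab's back is plain.
- stand: Fixed hook stand. Origin: on the work surface under the post; z up, x outward, the way the hook points. Foot plate 90 by 90 by 10 mm (x -55 to 35), post 26 by 36 mm, clamp head 44 by 44 mm on top (x -27 to 17, top at z 190 mm) holding the level hook bar. A gauge hung fully home has its underside 63 mm above the work surface.
- stand_bar (a point): On the hook bar's axis, 175 mm above the stand's origin; axes as the stand's. Bar 10 mm wide (y), 8 mm high (top at z 179 mm), end turned up: tip 6 mm thick (x), 10 mm wide, top at z 189 mm. The bar is clamped firmly at another projection each start, not measured: find it by feel. The tip's inner face lies somewhere 85 to 133 mm out along x from here.
- stand_pad (a point): Middle of where the sprung backing plate may be (105 mm out along x from stand_bar; fixed to the stand, so not its true place). Black, 40 by 40 mm (y, z), centred on the bar; its face rests 4 mm behind the tip's inner face. It gives straight back (-x): 3 N to start, then 0.4 N per mm (damped: 0.06 N per mm/s more), hard stop at 14 mm (8.6 N). Let go, it presses the slab on the tip.
- stand_seat (a point): Middle of the bar's top face (z 179 mm, 105 mm out along x), where the eye's upper edge rests when home. The 12 mm slab clears the tip with the plate pressed back over 8 mm: 10 to 12 mm on from first touch is right. Rubbing on the plate (about 3 to 6 N) can hold the gauge up, so press it down, past that, until the eye bears on the bar.
- socket_long: A steel socket, 26 mm across and 65 mm tall, standing on end; a bystander to leave alone. Origin on its underside as it stands or lies.
- socket_short: A steel socket, 32 mm across and 36 mm tall, standing on end; a bystander to leave alone. Origin on its underside as it stands or lies.
- screwdriver: A screwdriver about 200 mm long, lying flat; a bystander to leave alone. Origin on its underside as it stands or lies.
- wrench: An open spanner about 190 mm long, lying flat; a bystander to leave alone. Origin on its underside as it stands or lies.
- impact_driver: A cordless impact driver lying on its side, about 260 by 220 mm, 65 mm tall; a bystander to leave alone. Origin on its underside as it stands or lies.
- grease_jar: A jar, 68 mm across and 70 mm tall, standing; a bystander to leave alone. Origin on its underside as it stands or lies.
Mind the look-alikes: they are no part of the job. Of the things that look like the gauge, take the one that is farthest to the robot's left at the start. Leave any green or orange look-alike of the stand alone.

How it is judged:
By the outcome, as a careful person would: the job done as asked, in the order asked, and still so for the second after the job is handed in, with the robot touching nothing.
It also fails if it takes over 54 s, if anything falls off the work surface, if the arm or the gripper's body presses on something with over 40 N, if the wrist force passes 120 N, or if a joint passes its speed limit or range.

### The arm

A 7-joint arm with a two-finger parallel gripper is mounted at the origin on the work surface. World frame = base frame: x ahead of the robot, y to its left, z up, the work surface at z = 0. Lengths are in m, angles in degrees, forces in N, time in s.
With the tool pointing down it reaches from about 0.425 to 0.875 m from the base axis. Payload 4.7 kg.
Tool frame: the origin (TCP) lies between the finger pads; the fingertips stand 25 mm ahead of it and the grasp point (between the pads) lies 6 mm ahead of it; z points along the fingers, x is the direction in which the jaws open and shut, and the axes are right-handed (so a half turn about z gives the same grasp; the last joint's range is limited). The gripper opens to 85 mm and grips with 20 to 120 N. Pads are 22 mm wide; open, the fingers measure 114 mm over their backs; the gripper's body (76 mm by 85 mm) begins 54 mm behind the grasp point. The pads swing forward as they close: fully open they stand 13 mm farther back than shut.
Start: joints at [67.328, 18.392, -4.016, 83.108, 1.295, 78.541, -3.26], TCP at [0.259, -0.596, 0.256] pointing down, gripper open.
Joint ranges: [-163.93, 163.93], [-17.29, 119.83], [-79.2, 71.16], [3.27, 140.29], [-89.18, 269.18], [5.43, 117.66], [-154.24, 154.24]. Speed limits (degrees/s): [147.25, 147.25, 180, 180, 180, 180, 180].

### API

Orientations are given as a 3x3 rotation matrix whose columns are the frame's x, y, z axes.
In Python, from plant import r gives the robot as it stands.
- The arm moves only by the tool jog_arm, never from a script. Its argument "increments" is one flat list of numbers, 7 for each row, row after row: the closure in counts, from 0 (fully open) to 255 (shut), then the shift along the tool's x, y, z in m, then the turn, a rotation vector about the tool's x, y, z in rad. In form: [gripper, x, y, z, ax, ay, az, gripper, x, y, z, ax, ay, az, ...]. A call has 1 to 20 rows; each row shifts and turns the commanded pose from where the row before left it, along the tool's axes as they then stand; what a row does not reach is not made up. A row lasts 1/10 s, in which the tool goes at most 50 mm and 8.59 degrees, less where a joint would pass 70% of its speed; a pose out of reach is approached as far as the arm can. A call with a gripper value outside its range is refused whole. The fingers move at their own pace and stop on an object; "force" is the grip in N (left out, the last holds). Time passes only in rows, so rows that do not move let the fingers close. It gives the time, the measured TCP pose, the force and the opening at its end, in the units of the state.
- r.state(): the state, without advancing time (a new reading comes with each control period).
- r.get_image(name): name is "scene" or "top"; returns a dict with "pixels" (480x640x3 uint8, blue, green, red), "camera_matrix" (3x3 intrinsics, pixels), "R" (3x3) and "t" (3): a world point X has camera coordinates R X + t. Camera axes: x right, y down, z forward; pixel columns grow to the right and rows downward; lengths in m; the calibration is good to about 2 mm. A picture is of the moment at which its call begins. There is no depth.
- r.close_job(): hands the job in, once; it reports no verdict.
The state is a dict: "t": time; "joints": joint angles; "qd": joint speeds; "joint_torque": joint torques, N m; "tool_pos": TCP position; "tcp_rot": TCP orientation; "ft_force": force on the tool from outside, world axes, zero at the start; "ft_torque": the same for the moment, N m; "opening": finger opening in m.
Only numpy, scipy, OpenCV 4.12 (cv2) and the standard library are available. Lean on these libraries where they do the work, as an engineer would, in place of code of your own. Each camera call takes 0.05 s, during which the arm holds its last target.

## Working session

There is one attempt and no reset: what is moved stays moved. The work goes in short steps, Python scripts to look and compute and a tool call to move; the robot and the scene stay as the last step left them, time stands still between calls to the robot, and variables do not carry over. Pictures are saved under pics/ and viewed, and the job is handed in when it is done.

Besides the shell and the picture viewer there is one more tool, called after "Call:" as name(argument=value, ...), one argument or row to a line, values as JSON. jog_arm: Moves the arm, as the interface text tells. Its arguments: {"type":"object","properties":{"increments":{"type":"array","items":{"type":"number"}},"force":{"type":"number"}},"required":["increments"]}

```bash
ls; mkdir -p pics; python3 - <<'E'
from plant import r
import cv2,json
import numpy as np
s=r.state()
for k in s: print(k,np.round(s[k],4).tolist())
for n in ("scene","top"):
    d=r.get_image(n); cv2.imwrite(f"pics/{n}0.png",d["pixels"])
    np.savez(f"{n}0.npz",**d)
    print(n,np.round(d["camera_matrix"],1).tolist(),np.round(d["R"],4).tolist(),np.round(d["t"],4).tolist())
E
```

```text
pics
t 0.0
joints [67.3288, 18.4389, -4.0125, 83.1741, 1.2953, 78.5407, -3.2571]
qd [-0.0364, -0.0197, -0.0671, 0.0252, 0.027, 0.0995, 0.074]
joint_torque [0.0004, -49.3585, -0.3818, -31.4336, 0.0131, 0.0113, 0.0]
tool_pos [0.2587, -0.5958, 0.2552]
tcp_rot [[0.3984, -0.9172, -0.0009], [-0.9172, -0.3984, 0.0017], [-0.0019, 0.0001, -1.0]]
ft_force [0.1156, 0.7142, 0.9323]
ft_torque [-0.0128, -0.0174, -0.0095]
opening 0.0853
scene [[525.1, 0.0, 320.1], [0.0, 525.1, 236.4], [0.0, 0.0, 1.0]] [[-0.1036, 0.9946, 0.0], [0.6588, 0.0686, -0.7492], [-0.7452, -0.0776, -0.6624]] [0.0755, -0.251, 1.6495]
top [[623.2, 0.0, 323.6], [0.0, 623.2, 240.0], [0.0, 0.0, 1.0]] [[-0.0743, -0.9972, -0.0023], [-0.9741, 0.0731, -0.2141], [0.2137, -0.0137, -0.9768]] [0.027, 0.5511, 1.2044]
```

View pics/scene0.png

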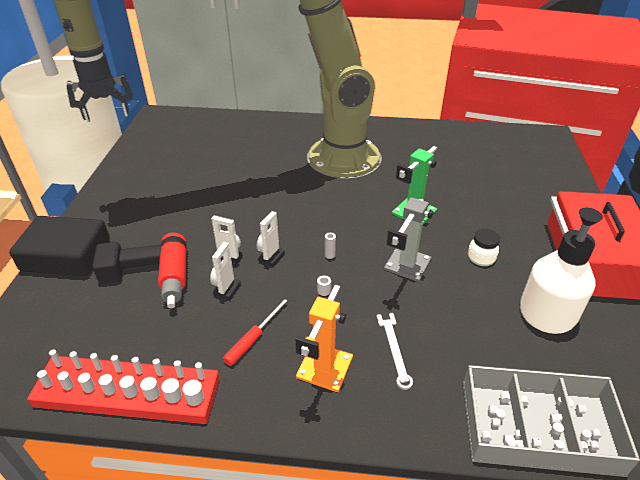

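View pics/top0.png

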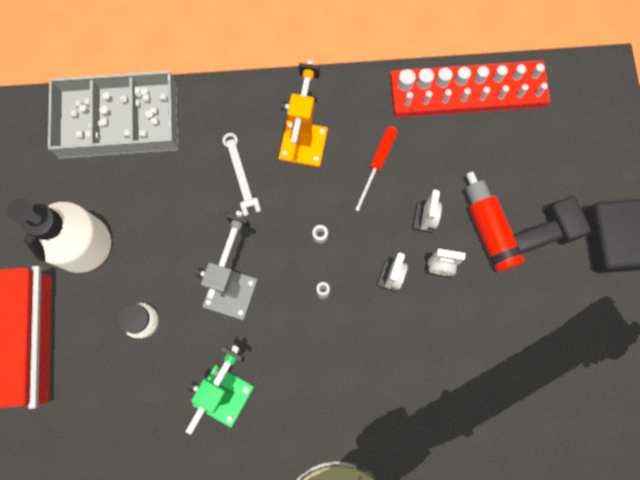

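```bash
python3 - <<'E'
import cv2,numpy as np
s=cv2.imread("pics/scene0.png");t=cv2.imread("pics/top0.png")
cr=lambda im,x,y,w,h:cv2.resize(im[y:y+h,x:x+w],(w*400//w,h*400//w),interpolation=cv2.INTER_CUBIC)
a=[cr(s,370,185,80,110-35+0),cr(t,185,200,80,75)]; b=[cr(s,200,205,90,84),cr(t,375,185,90,84)]
a=[cv2.resize(i,(400,375)) for i in a]
t2=[cr(t,190,205,80,120)]
cv2.imwrite("pics/z1.png",np.hstack([cv2.resize(cr(s,370,185,80,120),(400,600)),cv2.resize(t2[0],(400,600))]))
cv2.imwrite("pics/z2.png",np.hstack([cv2.resize(i,(400,373)) for i in b]))
E
```

```text
(no output)
```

View pics/z1.png

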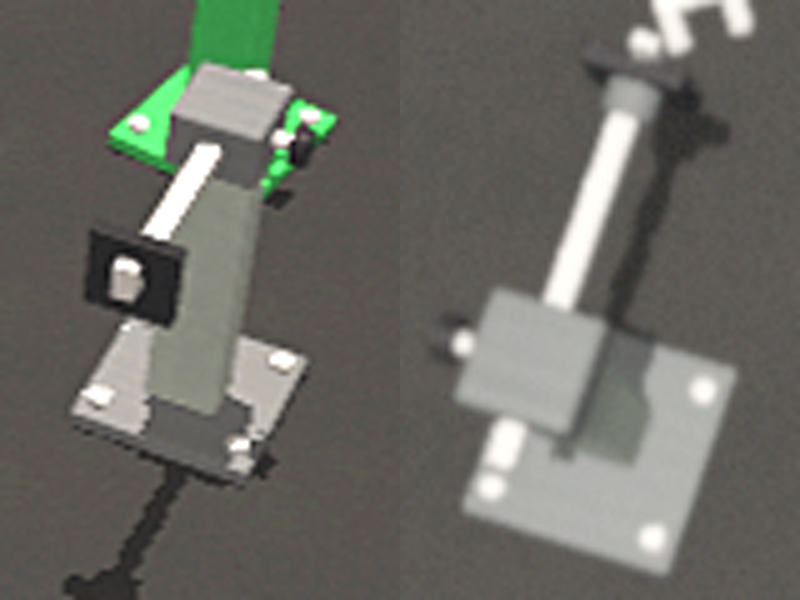

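View pics/z2.png

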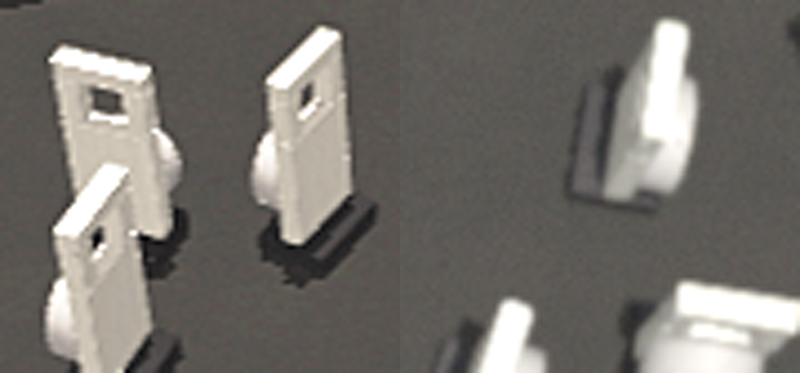

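```bash
cat > h.py <<'E'
import numpy as np,cv2
def load(n): return dict(np.load(n+".npz"))
def ray(d,uv):
    R=d["R"];t=d["t"];K=d["camera_matrix"]
    c=-R.T@t; v=R.T@np.linalg.solve(K,[uv[0],uv[1],1.]); return c,v
def onz(d,uv,z):
    c,v=ray(d,uv); return c+v*(z-c[2])/v[2]
def proj(d,X):
    p=d["R"]@np.asarray(X)+d["t"]; p=d["camera_matrix"]@p; return p[:2]/p[2]
E
python3 - <<'E'
from h import *
t=load("top0"); s=load("scene0")
im=t["pixels"]
def zoom(im,x,y,w,h,f): return cv2.resize(im[y:y+h,x:x+w],None,fx=f,fy=f,interpolation=cv2.INTER_CUBIC)
a=zoom(t["pixels"],375,245,50,55,8); b=zoom(s["pixels"],245,203,50,73,8)
# report mask of the bright slab tops
for n,d,(x,y,w,h) in (("top",t,(375,245,38,55)),("scene",s,(250,205,35,70))):
    z=d["pixels"][y:y+h,x:x+w].min(2); print(n,np.percentile(z,[50,90,99]))
    m=(z>215).astype(np.uint8)
    c,_=cv2.findContours(m,cv2.RETR_EXTERNAL,cv2.CHAIN_APPROX_NONE)
    for k in c:
        if cv2.contourArea(k)>15: print(cv2.minAreaRect(k), cv2.boundingRect(k))
    
H=max(a.shape[0],b.shape[0]); p=lambda i:cv2.copyMakeBorder(i,0,H-i.shape[0],0,0,cv2.BORDER_CONSTANT)
cv2.imwrite("pics/z3.png",np.hstack([p(a),p(b)]))
print(a.shape,b.shape)
E
```

```text
top [ 86.  242.1 255. ]
((24.350000381469727, 23.94999885559082), (12.649109840393066, 30.674091339111328), 18.434947967529297) (16, 8, 15, 33)
scene [ 81. 179. 255.]
((9.5, 34.0), (8.0, 3.0), 90.0) (8, 30, 4, 9)
((17.750001907348633, 12.75), (3.5355331897735596, 18.384777069091797), 45.0) (10, 6, 16, 14)
(440, 400, 3) (584, 400, 3)
```

View pics/z3.png

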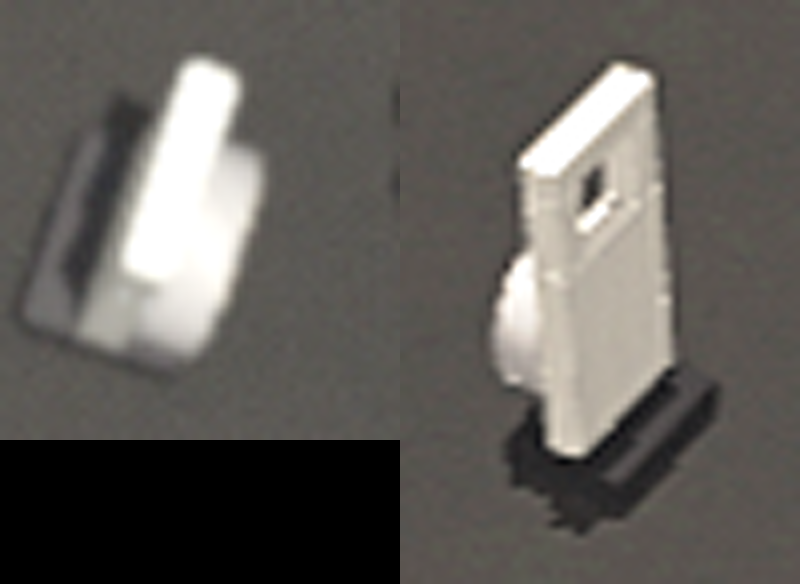

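```bash
python3 - <<'E'
from h import *
t=load("top0"); s=load("scene0")
f=lambda U,V,x,y:np.array([(U+.5)/8-.5+x,(V+.5)/8-.5+y])
P=[onz(t,f(*q,375,245),.128) for q in ((212,58),(147,281))]
print("top ends",np.round(P,4)); d=P[0]-P[1]; print(np.linalg.norm(d), np.degrees(np.arctan2(d[1],d[0])), (P[0]+P[1])/2)
Q=[onz(s,f(*q,245,203),.128) for q in ((123,165),(220,62),(157,182),(256,78))]
print("scene",np.round(Q,4)); Q=np.array(Q)
for a,b in((0,1),(2,3)): d=Q[a]-Q[b]; print(np.linalg.norm(d),np.degrees(np.arctan2(d[1],d[0])))
print(Q.mean(0))
# three look-alikes: rough y
for uv in ((396,272),(430,212),(445,262)): print(onz(t,uv,.1))
# stand zoom: offsets 190,205 factor5
g=lambda U,V:np.array([(U+.5)/5-.5+190,(V+.5)/5-.5+205])
H=np.array([onz(t,g(*q),.190) for q in ((95,288),(207,322),(55,398),(170,434))])
print("head",np.round(H,4),H.mean(0)); 
print("sides",[np.linalg.norm(H[a]-H[b]) for a,b in((0,1),(2,3),(0,2),(1,3))])
T=onz(t,g(243,42),.189);print("tiptop",T)
F=np.array([onz(t,g(*q),.010) for q in ((336,370),(265,575),(65,508))])
print("foot",np.round(F,4)); v=F[0]-F[1]; print("ang",np.degrees(np.arctan2(v[1],v[0])),np.linalg.norm(v),np.linalg.norm(F[1]-F[2]), (F[0]+F[2])/2)
B=[onz(t,g(*q),.179) for q in ((221,110),(159,305))]; v=B[0]-B[1]; print("bar ang",np.degrees(np.arctan2(v[1],v[0])),B)
E
```

```text
top ends [[ 0.5025 -0.1589  0.128 ]
 [ 0.4502 -0.1381  0.128 ]]
0.05624679723439897 -21.614553345286605 [ 0.47636728 -0.14849873  0.128     ]
scene [[ 0.4974 -0.1631  0.128 ]
 [ 0.4478 -0.1435  0.128 ]
 [ 0.5039 -0.152   0.128 ]
 [ 0.4541 -0.1317  0.128 ]]
0.05335435479500556 -21.5346652948509
0.05371867393809154 -22.229068103320298
[ 0.47579886 -0.14756029  0.128     ]
[ 0.46881662 -0.14892993  0.1       ]
[ 0.58355743 -0.22800404  0.1       ]
[ 0.48130771 -0.24596199  0.1       ]
head [[0.4977 0.1973 0.19  ]
 [0.4823 0.1575 0.19  ]
 [0.4588 0.2129 0.19  ]
 [0.4428 0.1724 0.19  ]] [0.47039324 0.18504091 0.19      ]
sides [np.float64(0.04260811859770054), np.float64(0.043544091695807315), np.float64(0.04191953951985118), np.float64(0.04218324074866861)]
tiptop [0.58551042 0.14007979 0.189     ]
foot [[0.4907 0.13   0.01  ]
 [0.408  0.1634 0.01  ]
 [0.4416 0.2445 0.01  ]]
ang -22.0104383106375 0.08926699909004458 0.087749198954317 [0.46617675 0.18721962 0.01      ]
bar ang -19.819262990374433 [array([0.56299345, 0.15056857, 0.179     ]), array([0.49183143, 0.1762155 , 0.179     ])]
```

Call:
jog_arm(
  increments=[0, -0.027, -0.0315, 0, 0, 0, 0, 0, -0.027, -0.0315, 0, 0, 0, 0, 0, -0.027, -0.0315, 0, 0, 0, 0, 0, -0.027, -0.0315, 0, 0, 0, 0, 0, -0.027, -0.0315, 0, 0, 0, 0, 0, -0.027, -0.0315, 0, 0, 0, 0, 0, -0.027, -0.0315, 0, 0, 0, 0, 0, -0.027, -0.0315, 0, 0, 0, 0, 0, -0.027, -0.0315, 0, 0, 0, 0, 0, -0.027, -0.0315, 0, 0, 0, 0, 0, -0.027, -0.0315, 0, 0, 0, 0, 0, -0.027, -0.0315, 0, 0, 0, 0, 0, 0, 0, 0, 0, 0, -0.13, 0, 0, 0, 0, 0, 0, -0.13, 0, 0, 0, 0, 0, 0, -0.13, 0, 0, 0, 0, 0, 0, -0.13, 0, 0, 0, 0, 0, 0, -0.13, 0, 0, 0, 0, 0, 0, -0.13, 0, 0, 0, 0, 0, 0, 0, 0, 0, 0, 0, 0, 0, 0],
  force=40,
)

```text
t: 2.1
tool_pos: [0.4764, -0.1484, 0.2561]
tcp_rot: [[0.927, -0.375, -0.0], [-0.375, -0.927, 0.0], [-0.0, 0.0, -1.0]]
ft_force: [0.8, -0.8, -0.4]
opening: 0.0854
```

```bash
cat > look.py <<'E'
from plant import r
import sys,numpy as np
s=r.state()
for k in ("t","joints","tool_pos","tcp_rot","ft_force","ft_torque","opening"): print(k,np.round(s[k],4).tolist())
R=np.array(s["tcp_rot"]);p=np.array(s["tool_pos"])
print("yaw",np.degrees(np.arctan2(R[1,0],R[0,0])))
if len(sys.argv)>3:
    g=np.array([float(a) for a in sys.argv[1:4]]); print("tool-frame delta",np.round(R.T@(g-p),4))
E
python3 look.py .4761 -.148 .116
```

```text
t 2.1
joints [41.1058, 1.1097, -27.0103, 103.2417, 0.523, 75.7973, -8.0329]
tool_pos [0.4764, -0.1484, 0.2561]
tcp_rot [[0.9272, -0.3747, -0.0005], [-0.3747, -0.9272, 0.0001], [-0.0005, 0.0001, -1.0]]
ft_force [0.7908, -0.7682, -0.3951]
ft_torque [-0.0049, -0.0452, -0.0131]
opening 0.0854
yaw -22.004159404815294
tool-frame delta [-0.0003 -0.0003  0.1401]
```

Call:
jog_arm(
  increments=[0, 0, 0, 0.03, 0, 0, 0, 0, 0, 0, 0.03, 0, 0, 0, 0, 0, 0, 0.03, 0, 0, 0, 0, 0, 0, 0.03, 0, 0, 0, 0, 0, 0, 0.02, 0, 0, 0, 0, 0, 0, 0, 0, 0, 0, 0, 0, 0, 0, 0, 0, 0],
  force=50,
)

```text
t: 2.8
tool_pos: [0.4767, -0.1484, 0.1166]
tcp_rot: [[0.928, -0.373, -0.0], [-0.373, -0.928, 0.0], [-0.0, -0.0, -1.0]]
ft_force: [-0.1, -0.0, 1.3]
opening: 0.0854
```

```bash
python3 look.py; python3 - <<'E'
from plant import r
import numpy as np,cv2
a=r.get_image("scene");b=r.get_image("top")
np.savez("scene1.npz",**a);np.savez("top1.npz",**b)
z=lambda i,x,y:cv2.resize(i["pixels"][y:y+100,x:x+100],(400,400),interpolation=cv2.INTER_CUBIC)
cv2.imwrite("pics/g1.png",np.hstack([z(a,220,185),z(b,345,215)]))
E
```

```text
t 2.8
joints [39.9113, 8.6649, -27.3442, 112.7783, 4.5881, 59.6063, -11.3946]
tool_pos [0.4767, -0.1484, 0.1166]
tcp_rot [[0.9278, -0.373, -0.0002], [-0.373, -0.9278, 0.0002], [-0.0003, -0.0002, -1.0]]
ft_force [-0.1147, -0.0317, 1.2519]
ft_torque [-0.0032, 0.0144, -0.0514]
opening 0.0854
yaw -21.90329548561701
```

View pics/g1.png

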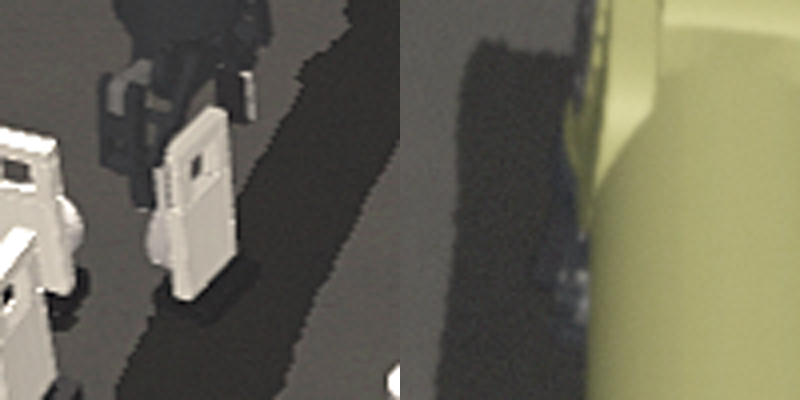

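Call:
jog_arm(
  increments=[255, 0, 0, 0, 0, 0, 0, 255, 0, 0, 0, 0, 0, 0, 255, 0, 0, 0, 0, 0, 0, 255, 0, 0, 0, 0, 0, 0, 255, 0, 0, 0, 0, 0, 0, 255, 0, 0, 0, 0, 0, 0, 255, 0, 0, 0, 0, 0, 0, 255, 0, 0, 0, 0, 0, 0],
  force=50,
)

```text
t: 3.7
tool_pos: [0.4769, -0.1486, 0.1174]
tcp_rot: [[0.928, -0.372, 0.001], [-0.372, -0.928, -0.001], [0.001, 0.0, -1.0]]
ft_force: [-1.4, 1.0, 6.4]
opening: 0.0511
```

```bash
python3 look.py
```

```text
t 3.7
joints [39.9148, 8.5935, -27.3526, 112.7524, 4.6005, 59.6364, -11.3426]
tool_pos [0.4769, -0.1486, 0.1174]
tcp_rot [[0.9282, -0.372, 0.0007], [-0.372, -0.9282, -0.0007], [0.0009, 0.0004, -1.0]]
ft_force [-1.4345, 1.0435, 6.4033]
ft_torque [0.1049, 0.3765, -0.0108]
opening 0.0511
yaw -21.84196597805542
```

Call:
jog_arm(
  increments=[255, 0, 0, -0.01, 0, 0, 0, 255, 0, 0, -0.02, 0, 0, 0, 255, 0, 0, -0.03, 0, 0, 0, 255, 0, 0, -0.03, 0, 0, 0, 255, 0, 0, -0.03, 0, 0, 0, 255, 0, 0, -0.03, 0, 0, 0, 255, 0, 0, -0.02, 0, 0, 0, 255, 0, 0, -0.01, 0, 0, 0, 255, 0, 0, 0, 0, 0, 0, 255, 0, 0, 0, 0, 0, 0],
)

```text
t: 4.7
tool_pos: [0.476, -0.1483, 0.2952]
tcp_rot: [[0.928, -0.372, -0.002], [-0.372, -0.928, 0.001], [-0.002, 0.0, -1.0]]
ft_force: [-0.3, -0.5, -3.4]
opening: 0.0513
```

```bash
python3 look.py .618 .127 .30; python3 - <<'E'
from plant import r
import numpy as np,cv2
a=r.get_image("scene")
np.savez("scene2.npz",**a)
cv2.imwrite("pics/g2.png",cv2.resize(a["pixels"][90:330,180:500],(800,600),interpolation=cv2.INTER_CUBIC))
E
```

```text
t 4.7
joints [41.4087, -0.0084, -26.9573, 99.7868, -0.0093, 80.3163, -7.3747]
tool_pos [0.476, -0.1483, 0.2952]
tcp_rot [[0.9283, -0.3718, -0.0016], [-0.3718, -0.9283, 0.0005], [-0.0017, 0.0001, -1.0]]
ft_force [-0.2575, -0.5172, -3.3682]
ft_torque [0.0074, 0.0086, 0.0231]
opening 0.0513
yaw -21.827699863913395
tool-frame delta [ 0.0295 -0.3083 -0.0049]
```

View pics/g2.png

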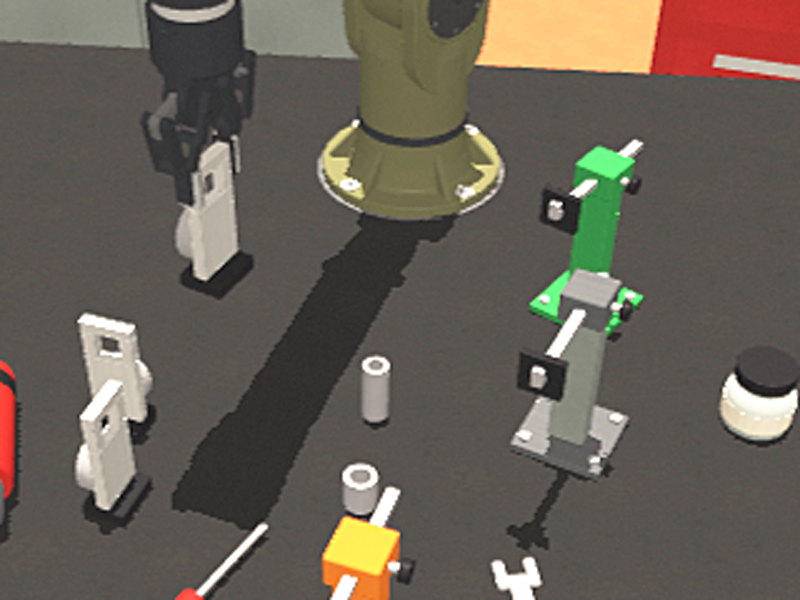

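Call:
jog_arm(
  increments=[255, 0.003, -0.02, 0, 0, 0, 0, 255, 0.003, -0.031, 0, 0, 0, 0, 255, 0.003, -0.032, 0, 0, 0, 0, 255, 0.003, -0.032, 0, 0, 0, 0, 255, 0.003, -0.032, 0, 0, 0, 0, 255, 0.003, -0.032, 0, 0, 0, 0, 255, 0.003, -0.032, 0, 0, 0, 0, 255, 0.003, -0.032, 0, 0, 0, 0, 255, 0.003, -0.03, 0, 0, 0, 0, 255, 0.0025, -0.02, 0, 0, 0, 0, 255, 0, -0.0153, 0, 0, 0, 0, 255, 0, 0, 0, 0, 0, 0],
)

```text
t: 5.95
tool_pos: [0.618, 0.1294, 0.2948]
tcp_rot: [[0.93, -0.368, -0.003], [-0.368, -0.93, 0.002], [-0.003, -0.001, -1.0]]
ft_force: [-0.1, 0.0, -1.9]
opening: 0.0512
```

Call:
jog_arm(
  increments=[255, 0, 0, 0, 0, 0, -0.0714, 255, 0, 0, 0, 0, 0, -0.1, 255, 0, 0, 0, 0, 0, -0.1, 255, 0, 0, 0, 0, 0, -0.1, 255, 0, 0, 0, 0, 0, -0.1, 255, 0, 0, 0, 0, 0, -0.1, 255, 0, 0, 0, 0, 0, -0.1, 255, 0, 0, 0, 0, 0, -0.1, 255, 0, 0, 0, 0, 0, -0.1, 255, 0, 0, 0, 0, 0, -0.1, 255, 0, 0, 0, 0, 0, -0.1, 255, 0, 0, 0, 0, 0, -0.1, 255, 0, 0, 0, 0, 0, -0.1, 255, 0, 0, 0, 0, 0, -0.1, 255, 0, 0, 0, 0, 0, -0.1, 255, 0, 0, 0, 0, 0, -0.1, 255, 0, 0, 0, 0, 0, 0, 255, 0, 0, 0, 0, 0, 0],
)

```text
t: 7.75
tool_pos: [0.6184, 0.1254, 0.2959]
tcp_rot: [[0.375, 0.927, -0.001], [0.927, -0.375, -0.001], [-0.001, -0.0, -1.0]]
ft_force: [0.1, 0.1, -2.0]
opening: 0.0508
```

```bash
python3 look.py .618 .127 .1974; python3 - <<'E'
from plant import r
import numpy as np,cv2
a=r.get_image("scene");b=r.get_image("top")
np.savez("scene3.npz",**a);np.savez("top3.npz",**b)
cv2.imwrite("pics/g3.png",np.hstack([cv2.resize(a["pixels"][150:300,340:460],(400,500),interpolation=cv2.INTER_CUBIC),cv2.resize(b["pixels"][180:330,170:290],(400,500),interpolation=cv2.INTER_CUBIC)]))
E
```

```text
t 7.75
joints [26.477, 23.2823, -54.06, 81.1309, 18.7858, 85.038, 41.0335]
tool_pos [0.6184, 0.1254, 0.2959]
tcp_rot [[0.3749, 0.9271, -0.0006], [0.9271, -0.3749, -0.0012], [-0.0014, -0.0001, -1.0]]
ft_force [0.0853, 0.064, -1.9759]
ft_torque [0.0133, -0.0117, -0.0148]
opening 0.0508
yaw 67.98181713332181
tool-frame delta [ 0.0015 -0.001   0.0985]
```

View pics/g3.png

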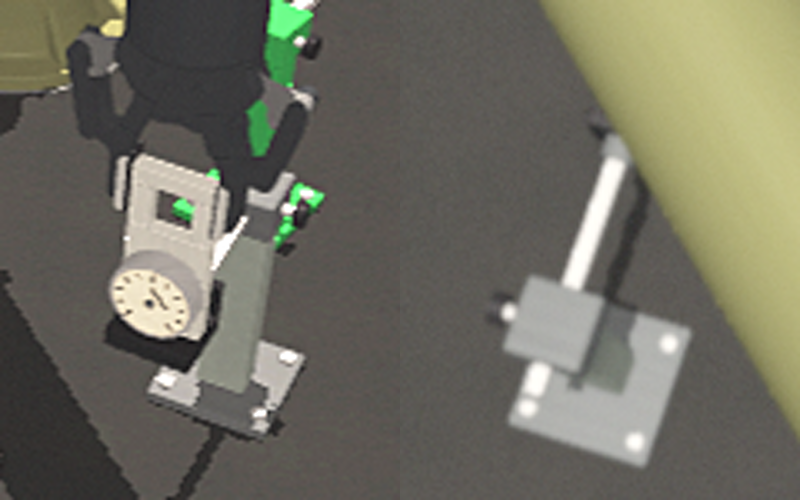

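Call:
jog_arm(
  increments=[255, 0.0015, -0.001, 0.01, 0, 0, 0, 255, 0, 0, 0.02, 0, 0, 0, 255, 0, 0, 0.02, 0, 0, 0, 255, 0, 0, 0.02, 0, 0, 0, 255, 0, 0, 0.015, 0, 0, 0, 255, 0, 0, 0.01, 0, 0, 0, 255, 0, 0, 0.004, 0, 0, 0, 255, 0, 0, 0, 0, 0, 0, 255, 0, 0, 0, 0, 0, 0],
)

```text
t: 8.75
tool_pos: [0.6187, 0.1288, 0.1981]
tcp_rot: [[0.371, 0.928, 0.001], [0.928, -0.371, 0.0], [0.001, 0.001, -1.0]]
ft_force: [0.3, 0.8, -2.0]
opening: 0.0515
```

```bash
python3 look.py .618 .127 .1964; python3 - <<'E'
from plant import r
import numpy as np,cv2
a=r.get_image("scene")
np.savez("scene4.npz",**a)
cv2.imwrite("pics/g4.png",cv2.resize(a["pixels"][170:320,340:460],(480,600),interpolation=cv2.INTER_CUBIC))
E
```

```text
t 8.75
joints [25.8182, 26.609, -52.5702, 88.9117, 21.6079, 75.1408, 38.8146]
tool_pos [0.6187, 0.1288, 0.1981]
tcp_rot [[0.3713, 0.9285, 0.0013], [0.9285, -0.3713, 0.0003], [0.0007, 0.0011, -1.0]]
ft_force [0.2808, 0.8233, -2.0087]
ft_torque [0.029, -0.0259, 0.0353]
opening 0.0515
yaw 68.20221271889802
tool-frame delta [-0.0019  0.      0.0017]
```

View pics/g4.png

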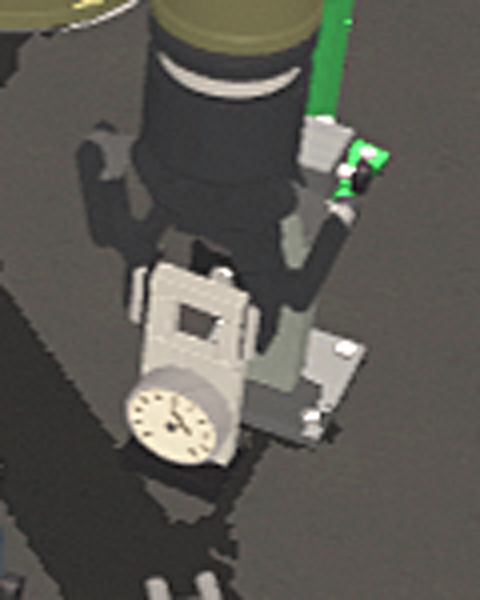

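```bash
python3 - <<'E'
from h import *
s=load("scene0");t=load("top0")
c=s["pixels"][225:260,380:415]; print()
cv2.imwrite("pics/tip.png",np.hstack([cv2.resize(c,(400,400),interpolation=cv2.INTER_CUBIC),cv2.resize(t["pixels"][200:225,227:252],(400,400),interpolation=cv2.INTER_CUBIC)]))
E
```

```text
(no output)
```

View pics/tip.png

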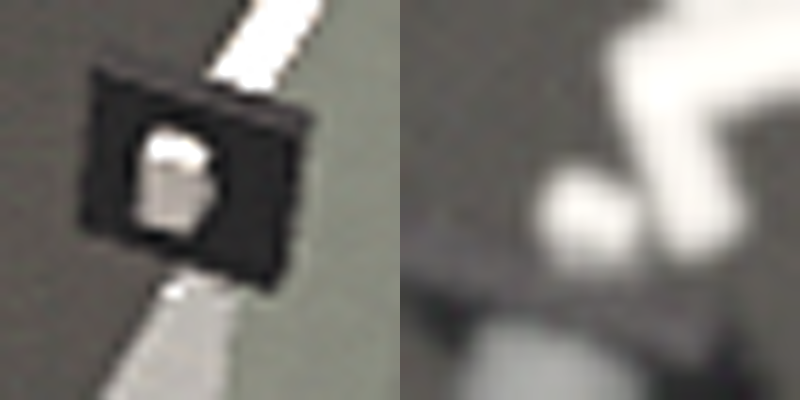

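```bash
python3 - <<'E'
from h import *
s=load("scene0");t=load("top0")
k=35/400
A=onz(s,((178+.5)*k-.5+380,(150+.5)*k-.5+225),.189)
B=onz(t,((192+.5)/16-.5+227,(215+.5)/16-.5+200),.189)
Pd=onz(s,((190+.5)*k-.5+380,(178+.5)*k-.5+225),.175)
O=np.array([.4752,.1832]);a=np.radians(-21.8);u=np.array([np.cos(a),np.sin(a)]);n=np.array([-u[1],u[0]])
for p in(A,B,Pd): print(p,(p[:2]-O)@u,(p[:2]-O)@n)
E
```

```text
[0.58527923 0.13982865 0.189     ] 0.11831373116852183 0.0006102017660608369
[0.5855241  0.13947108 0.189     ] 0.11867387467804959 0.0003691392132627078
[0.5767864  0.14334278 0.175     ] 0.1091232233113818 0.0007190556950156431
```

Call:
jog_arm(
  increments=[255, -0.002, 0, 0.0017, 0, 0, 0, 255, 0, -0.004, 0, 0, 0, 0, 255, 0, -0.004, 0, 0, 0, 0, 255, 0, -0.004, 0, 0, 0, 0, 255, 0, -0.004, 0, 0, 0, 0, 255, 0, -0.004, 0, 0, 0, 0, 255, 0, -0.004, 0, 0, 0, 0, 255, 0, -0.002, 0, 0, 0, 0, 255, 0, 0, 0, 0, 0, 0, 255, 0, 0, 0, 0, 0, 0],
)

```text
t: 9.8
tool_pos: [0.5934, 0.1362, 0.1956]
tcp_rot: [[0.371, 0.928, 0.0], [0.928, -0.371, -0.0], [-0.0, 0.0, -1.0]]
ft_force: [0.0, 1.0, -2.2]
opening: 0.0512
```

```bash
cat > st.py <<'E'
from plant import r
import numpy as np
O=np.array([.4752,.1832]);a=np.radians(-21.8);u=np.array([np.cos(a),np.sin(a)]);n=np.array([-u[1],u[0]])
s=r.state();p=np.array(s["tool_pos"]);f=np.array(s["ft_force"])
print("t",s["t"],"x,y,z mm",np.round([1e3*(p[:2]-O)@u,1e3*(p[:2]-O)@n,1e3*p[2]],1),"underside",round(1e3*p[2]-117.4,1),"F u,n,z",np.round([f[:2]@u,f[:2]@n,f[2]],2),"tq",np.round(s["ft_torque"],3),"open",round(s["opening"],4)); R=np.array(s["tcp_rot"]);print("yaw",np.degrees(np.arctan2(R[1,0],R[0,0])),"tilt",R[:2,2],np.round(s["joints"],1))
E
python3 st.py; python3 - <<'E'
from plant import r
import numpy as np,cv2
a=r.get_image("scene")
cv2.imwrite("pics/g5.png",cv2.resize(a["pixels"][170:320,340:460],(480,600),interpolation=cv2.INTER_CUBIC))
E
```

```text
t 9.8 x,y,z mm [127.2   0.3 195.6] underside 78.2 F u,n,z [-0.33  0.94 -2.2 ] tq [-0.004 -0.029 -0.036] open 0.0512
yaw 68.19734059156171 tilt [ 0.00020212 -0.00024786] [ 27.1  24.  -53.7  92.4  20.   73.8  38.2]
```

View pics/g5.png

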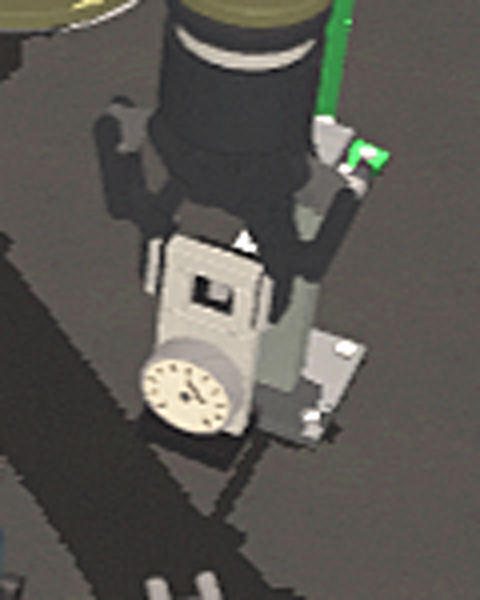

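Call:
jog_arm(
  increments=[255, 0, -0.002, -0.0005, 0, 0, 0, 255, 0, -0.002, 0, 0, 0, 0, 255, 0, -0.002, 0, 0, 0, 0, 255, 0, -0.001, 0, 0, 0, 0, 255, 0, 0, 0, 0, 0, 0],
)

```text
t: 10.35
tool_pos: [0.5867, 0.1391, 0.1961]
tcp_rot: [[0.371, 0.929, 0.0], [0.929, -0.371, -0.0], [-0.0, 0.0, -1.0]]
ft_force: [-0.2, 0.0, -2.2]
opening: 0.051
```

```bash
python3 st.py
```

```text
t 10.35 x,y,z mm [119.9   0.5 196.1] underside 78.7 F u,n,z [-0.21 -0.08 -2.24] tq [-0.005 -0.026  0.014] open 0.051
yaw 68.22531989104472 tilt [ 0.00011228 -0.0001527 ] [ 27.3  23.2 -54.1  93.2  19.5  73.6  38.1]
```

Call:
jog_arm(
  increments=[255, 0, -0.001, 0, 0, 0, 0, 255, 0, 0, 0, 0, 0, 0],
)

```text
t: 10.55
tool_pos: [0.5859, 0.1393, 0.1961]
tcp_rot: [[0.371, 0.929, 0.0], [0.929, -0.371, -0.0], [-0.0, 0.0, -1.0]]
ft_force: [-0.0, 0.1, -2.2]
opening: 0.0513
```

```bash
python3 st.py
```

```text
t 10.55 x,y,z mm [119.1   0.3 196.1] underside 78.7 F u,n,z [-0.06  0.12 -2.16] tq [ 0.015  0.006 -0.015] open 0.0513
yaw 68.20697495012257 tilt [ 5.45881230e-05 -1.82698357e-04] [ 27.4  23.1 -54.1  93.3  19.4  73.6  38.1]
```

Call:
jog_arm(
  increments=[255, 0, -0.001, 0, 0, 0, 0, 255, 0, 0, 0, 0, 0, 0],
)

```text
t: 10.75
tool_pos: [0.5856, 0.1393, 0.1962]
tcp_rot: [[0.372, 0.928, 0.001], [0.928, -0.372, -0.0], [0.0, 0.001, -1.0]]
ft_force: [2.9, -0.9, -2.5]
opening: 0.0512
```

```bash
python3 st.py
```

```text
t 10.75 x,y,z mm [118.8   0.3 196.2] underside 78.8 F u,n,z [ 3.02  0.27 -2.49] tq [-0.055 -0.537  0.037] open 0.0512
yaw 68.18454198238629 tilt [ 0.00147297 -0.00025434] [ 27.4  23.  -54.2  93.4  19.4  73.5  38. ]
```

Call:
jog_arm(
  increments=[255, 0, -0.001, 0, 0, 0, 0, 255, 0, 0, 0, 0, 0, 0],
)

```text
t: 10.95
tool_pos: [0.5846, 0.1397, 0.1962]
tcp_rot: [[0.372, 0.928, 0.001], [0.928, -0.372, -0.0], [0.0, 0.001, -1.0]]
ft_force: [2.6, 0.1, -3.3]
opening: 0.0513
```

```bash
python3 st.py
```

```text
t 10.95 x,y,z mm [117.7   0.3 196.2] underside 78.8 F u,n,z [ 2.41  1.09 -3.32] tq [-0.208 -0.842  0.037] open 0.0513
yaw 68.18480977837172 tilt [ 0.0012736  -0.00024885] [ 27.5  22.9 -54.2  93.5  19.3  73.4  38. ]
```

Call:
jog_arm(
  increments=[255, 0, -0.001, 0, 0, 0, 0, 255, 0, -0.001, 0, 0, 0, 0, 255, 0, -0.001, 0, 0, 0, 0, 255, 0, -0.001, 0, 0, 0, 0, 255, 0, -0.001, 0, 0, 0, 0, 255, 0, 0, 0, 0, 0, 0],
)

```text
t: 11.55
tool_pos: [0.5799, 0.1416, 0.1962]
tcp_rot: [[0.371, 0.928, 0.001], [0.928, -0.371, -0.0], [0.0, 0.001, -1.0]]
ft_force: [4.9, -1.9, -3.4]
opening: 0.0513
```

```bash
python3 st.py
```

```text
t 11.55 x,y,z mm [112.6   0.3 196.2] underside 78.8 F u,n,z [ 5.28  0.09 -3.36] tq [-0.255 -1.213  0.055] open 0.0513
yaw 68.19720256706401 tilt [ 0.00135073 -0.0004406 ] [ 27.7  22.4 -54.5  94.1  19.   73.2  37.9]
```

Call:
jog_arm(
  increments=[255, 0, -0.001, 0, 0, 0, 0, 255, 0, -0.001, 0, 0, 0, 0, 255, 0, -0.001, 0, 0, 0, 0, 255, 0, 0, 0, 0, 0, 0],
)

```text
t: 11.95
tool_pos: [0.5775, 0.1426, 0.1962]
tcp_rot: [[0.372, 0.928, 0.002], [0.928, -0.372, -0.0], [0.0, 0.002, -1.0]]
ft_force: [6.0, -1.8, -4.5]
opening: 0.0513
```

```bash
python3 st.py
```

```text
t 11.95 x,y,z mm [110.1   0.2 196.2] underside 78.8 F u,n,z [ 6.21  0.53 -4.47] tq [-0.322 -1.475  0.132] open 0.0513
yaw 68.1865288210125 tilt [ 0.00220241 -0.00046168] [ 27.8  22.1 -54.6  94.5  18.8  73.1  37.8]
```

Call:
jog_arm(
  increments=[255, 0, -0.001, 0, 0, 0, 0, 255, 0, -0.001, 0, 0, 0, 0, 255, 0, -0.0005, 0, 0, 0, 0, 255, 0, 0, 0, 0, 0, 0, 255, 0, 0, 0, 0, 0, 0],
)

```text
t: 12.45
tool_pos: [0.5756, 0.1433, 0.1963]
tcp_rot: [[0.372, 0.928, 0.003], [0.928, -0.372, -0.001], [0.001, 0.003, -1.0]]
ft_force: [7.1, -2.1, -4.5]
opening: 0.0514
```

```bash
python3 st.py; python3 - <<'E'
from plant import r
import numpy as np,cv2
a=r.get_image("scene")
cv2.imwrite("pics/g6.png",cv2.resize(a["pixels"][185:305,345:441],(640,800),interpolation=cv2.INTER_CUBIC)[:600])
E
```

```text
t 12.45 x,y,z mm [108.    0.2 196.3] underside 78.9 F u,n,z [ 7.37  0.67 -4.47] tq [-0.326 -1.608  0.103] open 0.0514
yaw 68.16858929041764 tilt [ 0.00294829 -0.00051348] [ 27.9  21.8 -54.7  94.7  18.6  73.   37.8]
```

View pics/g6.png

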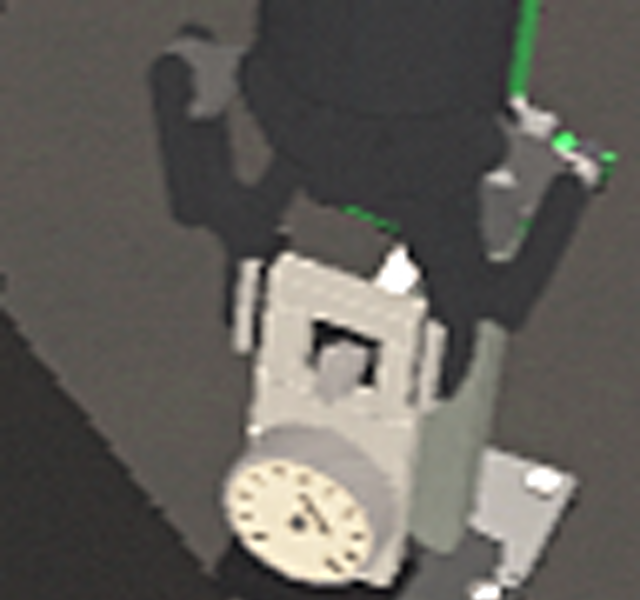

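Call:
jog_arm(
  increments=[255, 0, 0, 0.001, 0, 0, 0, 255, 0, 0, 0.0015, 0, 0, 0, 255, 0, 0, 0.0015, 0, 0, 0, 255, 0, 0, 0.0015, 0, 0, 0, 255, 0, 0, 0.0015, 0, 0, 0, 255, 0, 0, 0.0015, 0, 0, 0, 255, 0, 0, 0, 0, 0, 0],
)

```text
t: 13.2
tool_pos: [0.5761, 0.1432, 0.1888]
tcp_rot: [[0.372, 0.928, 0.004], [0.928, -0.372, -0.001], [0.001, 0.004, -1.0]]
ft_force: [6.0, -2.9, -1.0]
opening: 0.0508
```

```bash
python3 st.py
```

```text
t 13.2 x,y,z mm [108.5   0.3 188.8] underside 71.4 F u,n,z [ 6.62 -0.49 -0.99] tq [-0.506 -1.385  0.107] open 0.0508
yaw 68.15872497622463 tilt [ 0.00423651 -0.0008323 ] [ 27.7  22.2 -54.5  95.2  19.   72.2  37.5]
```

Call:
jog_arm(
  increments=[255, 0, 0, 0.0015, 0, 0, 0, 255, 0, 0, 0.0015, 0, 0, 0, 255, 0, 0, 0.0015, 0, 0, 0, 255, 0, 0, 0.0015, 0, 0, 0, 255, 0, 0, 0, 0, 0, 0],
)

```text
t: 13.7
tool_pos: [0.5761, 0.1432, 0.1829]
tcp_rot: [[0.372, 0.928, 0.004], [0.928, -0.372, -0.001], [0.001, 0.004, -1.0]]
ft_force: [6.7, -2.4, -0.7]
opening: 0.0512
```

```bash
python3 st.py
```

```text
t 13.7 x,y,z mm [108.6   0.4 182.9] underside 65.5 F u,n,z [ 7.13  0.25 -0.68] tq [-0.576 -1.338  0.116] open 0.0512
yaw 68.15534343117507 tilt [ 0.00425129 -0.00075769] [ 27.5  22.5 -54.3  95.6  19.3  71.6  37.3]
```

Call:
jog_arm(
  increments=[255, 0, 0, 0.001, 0, 0, 0, 255, 0, 0, 0.001, 0, 0, 0, 255, 0, 0, 0, 0, 0, 0],
)

```text
t: 14.0
tool_pos: [0.5762, 0.1433, 0.1809]
tcp_rot: [[0.372, 0.928, 0.004], [0.928, -0.372, -0.001], [0.001, 0.004, -1.0]]
ft_force: [6.7, -2.1, 0.6]
opening: 0.0512
```

```bash
python3 st.py
```

```text
t 14.0 x,y,z mm [108.6   0.4 180.9] underside 63.5 F u,n,z [6.99 0.54 0.59] tq [-0.559 -1.32   0.116] open 0.0512
yaw 68.15677067433153 tilt [ 0.00433521 -0.00070806] [ 27.5  22.6 -54.3  95.7  19.4  71.4  37.2]
```

Call:
jog_arm(
  increments=[255, 0, 0, 0.0005, 0, 0, 0, 255, 0, 0, 0, 0, 0, 0],
)

```text
t: 14.2
tool_pos: [0.5762, 0.1432, 0.1805]
tcp_rot: [[0.372, 0.928, 0.004], [0.928, -0.372, -0.001], [0.001, 0.004, -1.0]]
ft_force: [6.2, -2.7, 0.3]
opening: 0.0513
```

```bash
python3 st.py
```

```text
t 14.2 x,y,z mm [108.6   0.4 180.5] underside 63.1 F u,n,z [ 6.79 -0.21  0.34] tq [-0.573 -1.356  0.146] open 0.0513
yaw 68.15316851105011 tilt [ 0.00435459 -0.00074752] [ 27.5  22.7 -54.3  95.8  19.4  71.4  37.2]
```

Call:
jog_arm(
  increments=[255, 0, 0, 0.0005, 0, 0, 0, 255, 0, 0, 0, 0, 0, 0],
)

```text
t: 14.4
tool_pos: [0.5763, 0.1432, 0.1804]
tcp_rot: [[0.372, 0.928, 0.005], [0.928, -0.372, -0.001], [0.001, 0.005, -1.0]]
ft_force: [5.9, -3.3, 3.1]
opening: 0.051
```

```bash
python3 st.py
```

```text
t 14.4 x,y,z mm [108.7   0.4 180.4] underside 63.0 F u,n,z [ 6.69 -0.85  3.13] tq [-0.678 -1.263  0.085] open 0.051
yaw 68.1503601385076 tilt [ 0.00458212 -0.00096715] [ 27.5  22.7 -54.3  95.8  19.5  71.3  37.2]
```

Call:
jog_arm(
  increments=[255, 0, 0, 0.0005, 0, 0, 0, 255, 0, 0, 0, 0, 0, 0],
)

```text
t: 14.6
tool_pos: [0.5763, 0.1433, 0.1803]
tcp_rot: [[0.372, 0.928, 0.005], [0.928, -0.372, -0.001], [0.001, 0.005, -1.0]]
ft_force: [5.1, -3.9, 4.7]
opening: 0.0512
```

```bash
python3 st.py
```

```text
t 14.6 x,y,z mm [108.7   0.4 180.3] underside 62.9 F u,n,z [ 6.21 -1.73  4.7 ] tq [-0.715 -1.012  0.171] open 0.0512
yaw 68.15248080468072 tilt [ 0.00470974 -0.00119595] [ 27.5  22.7 -54.3  95.8  19.5  71.3  37.2]
```

Call:
jog_arm(
  increments=[255, 0, 0.001, 0, 0, 0, 0, 255, 0, 0.0005, 0, 0, 0, 0, 255, 0, 0, 0, 0, 0, 0],
)

```text
t: 14.9
tool_pos: [0.5769, 0.1431, 0.1803]
tcp_rot: [[0.372, 0.928, 0.003], [0.928, -0.372, -0.001], [0.0, 0.003, -1.0]]
ft_force: [3.3, -2.6, 5.6]
opening: 0.0513
```

```bash
python3 st.py
```

```text
t 14.9 x,y,z mm [109.3   0.5 180.3] underside 62.9 F u,n,z [ 4.06 -1.19  5.59] tq [-0.62  -0.61   0.097] open 0.0513
yaw 68.18082847825313 tilt [ 0.00311741 -0.0010995 ] [ 27.4  22.8 -54.2  95.6  19.5  71.5  37.2]
```

Call:
jog_arm(
  increments=[255, 0, 0.0005, 0, 0, 0, 0, 255, 0, 0.0005, 0, 0, 0, 0, 255, 0, 0, 0, 0, 0, 0],
)

```text
t: 15.2
tool_pos: [0.5773, 0.143, 0.1802]
tcp_rot: [[0.371, 0.928, 0.002], [0.928, -0.371, -0.001], [-0.0, 0.002, -1.0]]
ft_force: [1.6, -2.3, 7.4]
opening: 0.0513
```

```bash
python3 st.py
```

```text
t 15.2 x,y,z mm [109.7   0.5 180.2] underside 62.8 F u,n,z [ 2.38 -1.52  7.41] tq [-0.665 -0.306  0.142] open 0.0513
yaw 68.20142388470143 tilt [ 0.00195847 -0.00116021] [ 27.4  22.9 -54.2  95.5  19.6  71.6  37.2]
```

Call:
jog_arm(
  increments=[255, 0, 0.0005, -0.0003, 0, 0, 0, 255, 0, 0.0005, 0, 0, 0, 0, 255, 0, 0, 0, 0, 0, 0],
)

```text
t: 15.5
tool_pos: [0.5773, 0.1429, 0.1802]
tcp_rot: [[0.371, 0.929, 0.0], [0.929, -0.371, -0.001], [-0.001, 0.001, -1.0]]
ft_force: [-1.0, -2.8, 7.1]
opening: 0.0508
```

```bash
python3 st.py
```

```text
t 15.5 x,y,z mm [109.8   0.5 180.2] underside 62.8 F u,n,z [ 0.1  -2.98  7.06] tq [-0.576  0.04   0.132] open 0.0508
yaw 68.2271348795787 tilt [ 0.00015966 -0.0010667 ] [ 27.3  23.  -54.2  95.4  19.6  71.7  37.3]
```

Call:
jog_arm(
  increments=[255, -0.0003, 0, -0.0004, 0, 0, 0, 255, 0, 0, 0, 0, 0, 0],
)

```text
t: 15.7
tool_pos: [0.5773, 0.1429, 0.1802]
tcp_rot: [[0.371, 0.929, 0.001], [0.929, -0.371, -0.0], [-0.0, 0.001, -1.0]]
ft_force: [-1.5, -2.1, 7.2]
opening: 0.0516
```

```bash
python3 st.py
```

```text
t 15.7 x,y,z mm [109.8   0.5 180.2] underside 62.8 F u,n,z [-0.6  -2.51  7.18] tq [-0.441 -0.035  0.118] open 0.0516
yaw 68.23718222097347 tilt [ 0.00050571 -0.00031313] [ 27.4  23.  -54.2  95.5  19.5  71.6  37.3]
```

Call:
jog_arm(
  increments=[0, 0, 0, 0, 0, 0, 0, 0, 0, 0, 0, 0, 0, 0, 0, 0, 0, 0, 0, 0, 0, 0, 0, 0, 0, 0, 0, 0, 0, 0, 0, 0, 0, 0, 0],
)

```text
t: 16.2
tool_pos: [0.5772, 0.1425, 0.1785]
tcp_rot: [[0.371, 0.929, -0.001], [0.929, -0.371, 0.0], [-0.0, -0.001, -1.0]]
ft_force: [0.2, -1.2, 0.8]
opening: 0.0854
```

```bash
python3 st.py; python3 - <<'E'
from plant import r
import numpy as np,cv2
a=r.get_image("scene");b=r.get_image("top")
np.savez("scene7.npz",**a)
cv2.imwrite("pics/g7.png",np.hstack([cv2.resize(a["pixels"][185:305,345:441],(480,600),interpolation=cv2.INTER_CUBIC),]))
E
```

```text
t 16.2 x,y,z mm [1.098e+02 1.000e-01 1.785e+02] underside 61.1 F u,n,z [ 0.67 -1.06  0.81] tq [-0.033  0.01   0.004] open 0.0854
yaw 68.21173023865437 tilt [-0.00069287  0.00010911] [ 27.4  23.1 -54.1  95.6  19.6  71.5  37.3]
```

View pics/g7.png

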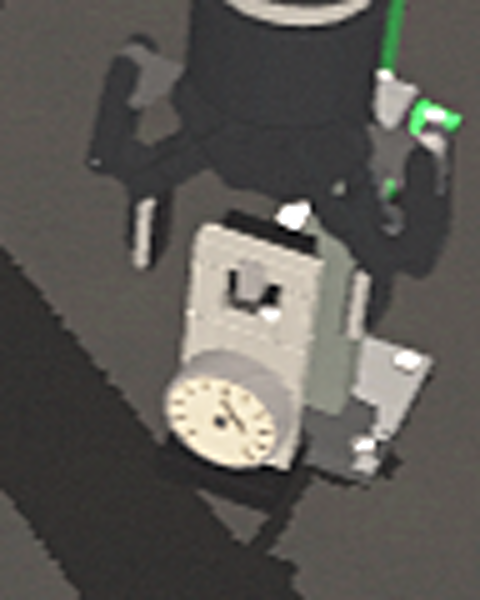

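Call:
jog_arm(
  increments=[0, 0, 0, -0.01, 0, 0, 0, 0, 0, 0, -0.02, 0, 0, 0, 0, 0, 0, -0.03, 0, 0, 0, 0, 0, 0, -0.03, 0, 0, 0, 0, 0, 0, -0.03, 0, 0, 0, 0, -0.03, 0, 0, 0, 0, 0, 0, -0.04, 0, 0, 0, 0, 0, 0, -0.04, 0, 0, 0, 0, 0, 0, -0.04, 0, 0, 0, 0, 0, 0, -0.04, 0, 0, 0, 0, 0, 0, -0.04, 0, 0, 0, 0, 0, 0, 0, 0, 0, 0, 0, 0],
)

```text
t: 17.5
tool_pos: [0.4902, -0.0777, 0.2993]
tcp_rot: [[0.381, 0.925, -0.001], [0.925, -0.381, -0.004], [-0.004, 0.001, -1.0]]
ft_force: [0.9, -1.0, 0.5]
opening: 0.085
```

```bash
python3 st.py; python3 - <<'E'
from plant import r
import numpy as np,cv2
a=r.get_image("scene");b=r.get_image("top")
np.savez("scene8.npz",**a);np.savez("top8.npz",**b)
cv2.imwrite("pics/g8.png",np.hstack([cv2.resize(a["pixels"][185:305,345:441],(400,500),interpolation=cv2.INTER_CUBIC),cv2.resize(b["pixels"][190:310,190:286],(400,500),interpolation=cv2.INTER_CUBIC)]))
cv2.imwrite("pics/g8f.png",a["pixels"])
E
```

```text
t 17.5 x,y,z mm [ 110.9 -236.6  299.3] underside 181.9 F u,n,z [ 1.18 -0.65  0.5 ] tq [-0.021 -0.012 -0.019] open 0.085
yaw 67.62589137198087 tilt [-0.00068214 -0.00408182] [ 56.5   0.3 -50.3  99.1   0.5  80.7  73.8]
```

View pics/g8.png

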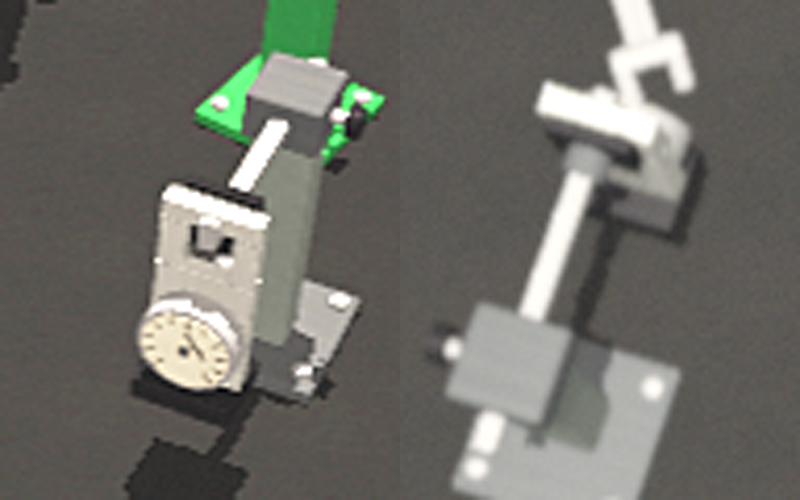

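View pics/g8f.png

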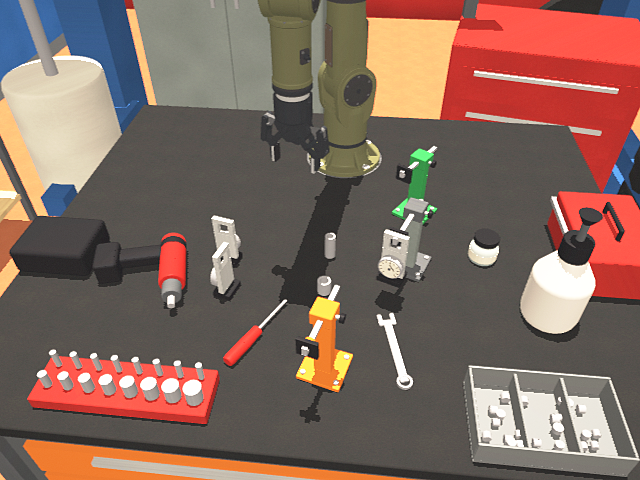

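```bash
python3 - <<'E'
from h import *
s=load("scene8");t=load("top8")
k=96/400
f=lambda U,V,x,y:((U+.5)*k-.5+x,(V+.5)*k-.5+y)
O=np.array([.4752,.1832]);a=np.radians(-21.8);u=np.array([np.cos(a),np.sin(a)]);n=np.array([-u[1],u[0]])
P=[]
# slab top edge ends: (front-left,front-right) 
for A,B in(((169,189),(546-400,95)),((268,213),(655-400,130)),):
    c1,v1=ray(s,f(*A,345,185));c2,v2=ray(t,f(*B,190,190))
    M=np.stack([v1,-v2],1);q=np.linalg.lstsq(M,c2-c1,rcond=None)[0]
    X=(c1+q[0]*v1+c2+q[1]*v2)/2;P.append(X);print(X,"gap",np.linalg.norm(c1+q[0]*v1-c2-q[1]*v2),(X[:2]-O)@u,(X[:2]-O)@n)
d=P[1]-P[0];print(np.linalg.norm(d),np.degrees(np.arctan2(d[1],d[0])))
# still? compare a later image + bystanders before/after
s0=load("scene0")
from plant import r
b=r.get_image("scene")["pixels"]
print("motion since last",cv2.absdiff(b,s["pixels"])[185:305,345:441].mean())
for nm,(x,y,w,h) in dict(sockets=(312,228,30,66),driver=(90,225,100,85),jar=(465,225,40,45),screw=(215,295,75,72),wrench=(370,310,50,80),lookalikes=(205,212,38,85)).items():
    D=cv2.absdiff(b,s0["pixels"])[y:y+h,x:x+w].max(2); print(nm,(D>60).mean())
E
python3 st.py
```

```text
[0.58305911 0.13969518 0.2098176 ] gap 0.043740648458371556 0.11630194440276095 -0.00033820328496377906
[0.57188678 0.14362891 0.18293414] gap 0.05030235561981909 0.10446773918801902 -0.0008348356563340762
0.02937711904720257 160.60305552107988
motion since last 1.2873263888888888
sockets 0.03737373737373737
driver 0.0
jar 0.0
screw 0.0
wrench 0.0
lookalikes 0.0
t 17.65 x,y,z mm [ 110.1 -229.   299.5] underside 182.1 F u,n,z [-0.78  0.03  0.03] tq [ 0.051 -0.088  0.01 ] open 0.0857
yaw 68.2335436382991 tilt [ 1.02848826e-03 -9.01345640e-05] [ 56.2   0.4 -50.7  99.    0.3  80.7  73.7]
```

```bash
python3 - <<'E'
from h import *
s=load("scene8");t=load("top8");k=96/400
f=lambda U,V,x,y:((U+.5)*k-.5+x,(V+.5)*k-.5+y)
P=[]
# centre of slab top face in each view; then the ends
for A,B in(((217,203),(200,115)),((169,191),(255,133)),((266,215),(146,97))):
    c1,v1=ray(s,f(*A,345,185));c2,v2=ray(t,f(*B,190,190))
    q=np.linalg.lstsq(np.stack([v1,-v2],1),c2-c1,rcond=None)[0]
    X=(c1+q[0]*v1+c2+q[1]*v2)/2;P.append(X);print(X.round(4),"gap",np.linalg.norm(c1+q[0]*v1-c2-q[1]*v2).round(4))
d=P[2]-P[1];print(np.linalg.norm(d),np.degrees(np.arctan2(d[1],d[0]))-90, "dz",d[2])
E
```

```text
[0.5765 0.1418 0.1933] gap 0.0017
[0.5671 0.1184 0.191 ] gap 0.0016
[0.5858 0.1651 0.1956] gap 0.0024
0.05048786110193792 -21.75011215612892 dz 0.004626112969938756
```

Call:
jog_arm(
  increments=[0, 0, 0, 0, 0, 0, 0, 0, 0, 0, 0, 0, 0, 0, 0, 0, 0, 0, 0, 0, 0, 0, 0, 0, 0, 0, 0, 0, 0, 0, 0, 0, 0, 0, 0, 0, 0, 0, 0, 0, 0, 0, 0, 0, 0, 0, 0, 0, 0, 0, 0, 0, 0, 0, 0, 0],
)

```text
t: 18.45
tool_pos: [0.492, -0.0712, 0.2988]
tcp_rot: [[0.371, 0.928, -0.0], [0.928, -0.371, -0.0], [-0.0, 0.0, -1.0]]
ft_force: [0.0, -0.6, 0.5]
opening: 0.0853
```

```bash
python3 - <<'E'
from h import *
from plant import r
s=load("scene8");b=r.get_image("scene")["pixels"]
print("motion",cv2.absdiff(b,s["pixels"])[185:305,345:441].max(2).mean(), (cv2.absdiff(b,s["pixels"])[185:305,345:441].max(2)>30).sum())
E
```

```text
motion 1.9143229166666667 0
```

```bash
python3 - <<'E'
from h import *
a=np.radians(-21.8);u=np.array([np.cos(a),np.sin(a),0]);n=np.array([-u[1],u[0],0]);z=np.array([0,0,1.])
C=np.array([.5770,.1425,.063])
out=[]
for nm,(x,y) in dict(scene8=(345,185),top8=(190,190)).items():
    d=load(nm);im=cv2.resize(d["pixels"][y:y+120,x:x+96],(480,600),interpolation=cv2.INTER_CUBIC)
    pl=lambda p:tuple(int(v) for v in ((proj(d,p)-[x,y]+.5)*5-.5))
    pts=[C+.006*u+sy*.026*n+zz*z for sy,zz in((-1,.128),(1,.128),(1,.014),(-1,.014))]
    for i in range(4): cv2.line(im,pl(pts[i]),pl(pts[(i+1)%4]),(0,0,255),1)
    e=[C+.006*u+sy*.013*n+zz*z for sy,zz in((-1,.116),(1,.116),(1,.086),(-1,.086))]
    for i in range(4): cv2.line(im,pl(e[i]),pl(e[(i+1)%4]),(0,255,0),1)
    out.append(im[:, :400])
cv2.imwrite("pics/ov.png",np.hstack(out))
E
```

```text
(no output)
```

View pics/ov.png

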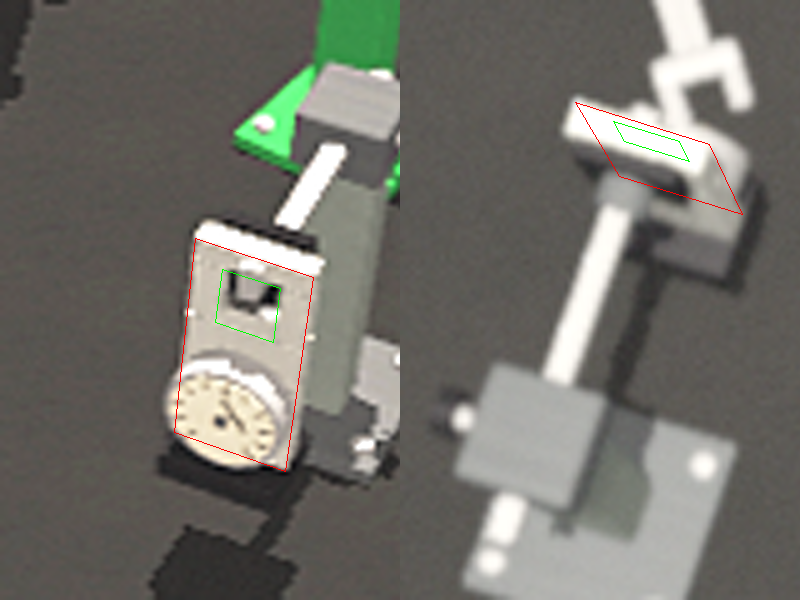

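```bash
python3 -c "
from plant import r
print(r.close_job(), r.state()['t'])"
```

```text
the job is handed in; nothing more can be done
the job is handed in; nothing more can be done
```

The dial gauge is hanging on the grey hook stand with its dial facing outward and its eye home on the bar. I handed the job in just after 18.5 s.

- **Gauge and approach:** I took the leftmost of the three gauges and gripped it across its width. I turned it 90° and passed its eye over the hook tip at the right height.
- **Pressing back:** The slab first touched the backing plate at about 3 N. I pressed it back 10.9 mm from there, reaching about 7.4 N.
- **Seating:** I lowered it until it stopped with its underside 63.0 mm above the bench. The reading then rose to 7.4 N, about 10 N of downward press once the gauge's weight is allowed for. I let the slab settle toward the tip, then opened the gripper and moved clear.

**Last checks:**
- **Fit:** The outline of a gauge hung fully home and straight matched both pictures within about a pixel.
- **Yaw:** It measured -21.75°, against about -21.8° for the stand.
- **Stillness:** No movement showed over the last second or so.
- **Bystanders:** The impact driver, jar, screwdriver, wrench and the other two gauges were unchanged. About 4% of the pixels around the sockets differed, which I put down to the arm's shadow. In the picture the sockets still stand where they were.

**Checks that disagreed:**
- **Two-view measurement:** Hand-picked points put the gauge's top at 193 mm rather than 191 mm, with a 4.6 mm difference in height across its width. I put this down to picking error, because the outline and the contact height agreed with fully home.
- **Retract typing slip:** A missing number sent the arm about 0.2 m sideways. It was already well above the stand and touched nothing.

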